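# Unlock a film-guide roller and hold it level over the light panel

### The job

Swing the stand's locking lever into the marked notch (the one with the round stud under it) and leave it there; this frees the roller. Then draw the roller out of its leaning socket, turn it level and finish while still holding it steady, level, above the middle of the light panel and about 20 cm above the bench, touching nothing but the gripper, so that its surface can be inspected. Do not let the roller knock against the panel, and leave everything else on the bench where it is.

Things in the scene. Friction and masses are not known exactly. Their poses are not given: they have to be found in the camera images.
- stand: Roller stand fixed to the bench: grey base plate 180 x 190 x 12 mm, leaning steel socket block, lever on a shaft, dark notched quadrant. Origin: on the bench under the socket's mouth. z up; the socket's axis leans 30 deg from vertical towards +x: (0.5, 0, 0.866). Lever and quadrant on the -y side. x points within 0.3 rad of world +y.
- socket (a point): Centre of the socket's mouth, 85 mm above the bench, in the 60 mm square top face of the leaning block. The bore is 17.6 mm square and 50 mm deep along the leaning axis.
- lever (a joint): Lever angle, rad, 0 to 1.25. Handle leans (0.524 - value) from vertical towards the stand's +x: at 0 parallel to the roller. Friction of 0.35 N m (3 N at the knob) holds it where left; notches do not pull it in. Below 0.55 a keeper on the shaft blocks the roller's collar. Notches at 0, 0.4, 0.8, 1.2; the MARKED one (round steel stud on the quadrant under it) is 0.8: open.
- knob (a point): Centre of the black ball knob (28 mm diameter) at the end of the lever's 10 mm handle rod, 118 mm from the pivot. It swings in a plane parallel to the stand's x-z plane, 92 mm to the -y side of the socket's middle, 145 to 163 mm above the bench. The quadrant's face is 19 mm beside that plane, its rim 88 mm from the pivot.
- pivot (a point): Centre of the lever's swing, in the plane of the knob, 45 mm above the bench.
- notch (a point): Where the knob's centre stands when the lever is in the marked notch.
- roller: Roller, 0.26 to 0.47 kg: aluminium barrel 32 mm diameter, 120 mm long; steel collar 56 mm across, 10 mm thick at its lower end; journals 16 mm diameter, 42 mm long below the collar, 25 mm at the top. Origin: mid-barrel; z along the axis to the short journal. Collar sits on the block: origin 70 mm from the mouth along the lean. Draw 42 mm to free it. Mass centre 15 mm towards the collar.
- panel: Flat light panel for inspection: white face in an aluminium frame, 150 x 200 mm, 13 mm high, fixed to the bench on the other side of the robot's middle from the stand. Origin: centre of its underside.
- screwdriver: Bystander: screwdriver, 190 mm long, lying between the stand and the panel. Origin: mid-length of the handle-and-blade, underside.
- tape: Bystander: roll of grey tape lying flat, 90 mm across, 48 mm high, near the robot. Origin: centre of its underside.
- spray: Bystander: white bottle, 68 mm across, 190 mm tall, beyond the work area. Origin: centre of its underside.
- jar: Bystander: glass jar with a metal cap, 72 mm across, 85 mm tall, beyond the work area. Origin: centre of its underside.
- can: Bystander: metal can, 66 mm across, 110 mm tall, beyond the work area. Origin: centre of its underside.
- squeegee: Bystander: flat grey film squeegee, 100 x 75 x 16 mm, off to the right side. Origin: centre of its underside.
- knife: Bystander: black utility knife, 190 mm long, 20 mm high, off to the left side. Origin: centre of its underside.
Mind the look-alikes: they are no part of the job. Leave any pink look-alike of the roller alone.

How it is judged:
By the outcome, as a careful person would: the job done as asked, in the order asked, and still so for the second after the job is handed in, while the arm keeps its last pose, push and grip.
It also fails if it takes over 50 s, if anything falls off the work surface, if the arm or the gripper's body presses on something with over 40 N, if the wrist force passes 120 N, or if a joint passes its speed limit or range.

### The arm

A 6-joint arm with a two-finger parallel gripper is mounted at the origin on the work surface. World frame = base frame: x ahead of the robot, y to its left, z up, the work surface at z = 0. Lengths are in mm, angles in rad, forces in N, time in s.
With the tool pointing down it reaches from about 350 to 975 mm from the base axis. Payload 7.1 kg.
Tool frame: the origin (TCP) lies on the front face of the gripper's body, between the roots of the fingers; the fingertips stand 80 mm ahead of it and the grasp point (between the pads) lies 61 mm ahead of it (env.tips_ahead is the distance from the TCP to the fingertips, in mm); z points along the fingers, y is the line along which they close (so a half turn about z gives the same grasp; the last joint's range is limited). The gripper opens to 88 mm and grips with 3 to 60 N. Pads are 20 mm wide; open, the fingers measure 115 mm over their backs; the gripper's body (75 mm by 178 mm) begins 61 mm behind the grasp point.
Start: joints at [1.1, 0.423, 1.63, -0, 1.089, -0.019], TCP at [272.834, 562.288, 302.675] pointing down, gripper open.
Joint ranges: [-3, 3], [-0.9, 2.11], [0.09, 2.58], [-1.31, 4.45], [0.11, 2.69], [-2.54, 2.54]. Speed limits (rad/s): [2.39, 2.39, 3.01, 3.14, 3.14, 3.14].

### API

Orientations are given as a unit quaternion [x, y, z, w].
In Python, from station import env, set_gripper, viewer, workorder gives the robot as it stands. Calls block until the motion is done:
- env.reach(position, orientation): joint-space move of the TCP to a pose.
- env.move_l(position, rot=None, rate=150, f_stop=None): straight line of the TCP; rot=None keeps the orientation; rate is the mean speed in mm/s. With f_stop (N) it stops when the force on the tool has changed by that much, and returns True; else False.
- env.move_joints(angles): joint-space move.
- set_gripper(opening): finger opening in mm; the grip force is fixed at half the most; returns when the fingers have stopped.
- env.hold(seconds).
- env.ik(position, orientation): joint angles nearest the present ones, or None.
- env.read_state(): the state.
- viewer.camera(name): name is "side" or "top"; returns the picture (480x640x3 uint8, blue, green, red); there is no depth.
- viewer.camera_params(name): a dict with "fx", "fy", "cx", "cy" (pixels), "pose" (4x4, takes a point from camera to world coordinates). Camera axes: x right, y up, looking along -z (the intrinsics and any distortion apply to the point x, -y, -z); pixel columns grow to the right and rows downward; lengths in mm; the calibration is good to about 2 mm. A picture is of the moment at which its call begins. camera_params takes no time and is no camera call.
A pose or a line that the arm cannot do raises env.IKError and nothing moves.
- workorder.sign_off(): hands the job in; it is judged then, once.
The state is a dict: "time_s": time; "qpos": joint angles; "dq": joint speeds; "tau": joint torques, N m; "tool_pos": TCP position; "orientation": TCP orientation; "force": force on the tool from outside, world axes, zero at the start; "wrist_torque": the same for the moment, N m; "width": finger opening in mm; "grip_force": force on a finger pad.
Only numpy, scipy, OpenCV 4.12 (cv2) and the standard library are available. Lean on these libraries where they do the work, as an engineer would, in place of code of your own. Each camera call takes 0.05 s, during which the arm holds its last target. There are 200 camera calls.

## Working session

There is one attempt and no reset: what is moved stays moved. The work goes in short steps, each a Python script; the robot and the scene stay as the last script left them, time stands still between calls to the robot, and variables do not carry over. Pictures are saved under pics/ and viewed, at most 10 in all, crops included, and the job is handed in when it is done.

```bash
ls; mkdir -p pics; python3 - <<'E'
from station import env, viewer
import cv2
for n in("side","top"):
    cv2.imwrite(f"pics/{n}0.png",viewer.camera(n)); p=viewer.camera_params(n); print(n,p)
print(env.read_state(), env.tips_ahead)
E
```

```text
pics
side {'fx': 453.46170660957677, 'fy': 453.46170660957677, 'cx': 321.7396382802717, 'cy': 238.95820376712896, 'pose': array([[ 9.94869076e-01,  7.35991210e-02, -6.94167957e-02,
         4.60900007e+02],
       [-9.86083856e-02,  5.51967013e-01, -8.28014978e-01,
        -8.29869817e+02],
       [-2.26253931e-02,  8.30611574e-01,  5.56392402e-01,
         6.62513419e+02],
       [ 0.00000000e+00,  0.00000000e+00,  0.00000000e+00,
         1.00000000e+00]])}
top {'fx': 474.24917867053006, 'fy': 474.24917867053006, 'cx': 317.95292292539983, 'cy': 241.7807811657994, 'pose': array([[-1.00823872e-01,  9.71806692e-01, -2.13134466e-01,
         3.32054143e+02],
       [-9.94891161e-01, -9.95824240e-02,  1.65806726e-02,
         3.43777025e+00],
       [-5.11123819e-03,  2.13717324e-01,  9.76882173e-01,
         1.11886741e+03],
       [ 0.00000000e+00,  0.00000000e+00,  0.00000000e+00,
         1.00000000e+00]])}
{'time_s': 0.1, 'qpos': array([ 1.09997013e+00,  4.23760667e-01,  1.63059815e+00, -8.21856950e-06,
        1.08862814e+00, -1.90218965e-02]), 'dq': array([-0.00166696, -0.00124939, -0.00234757,  0.00166378,  0.00191269,
        0.00052784]), 'tau': array([-1.02264665e-03, -5.45611238e+01, -2.74322855e+01,  6.44280855e-02,
        1.88664958e-02, -8.22924994e-05]), 'tool_pos': array([272.68029883, 561.9412346 , 301.98777167]), 'orientation': array([ 2.23983767e-01,  9.74592626e-01, -6.77226847e-04, -1.65515991e-04]), 'force': array([ 0.34108562,  0.23181853, -0.14817986]), 'wrist_torque': array([ 0.009387  , -0.04370963,  0.00099373]), 'grip_force': 0.0, 'width': 87.90450155521361} 80.0
```

View pics/side0.png

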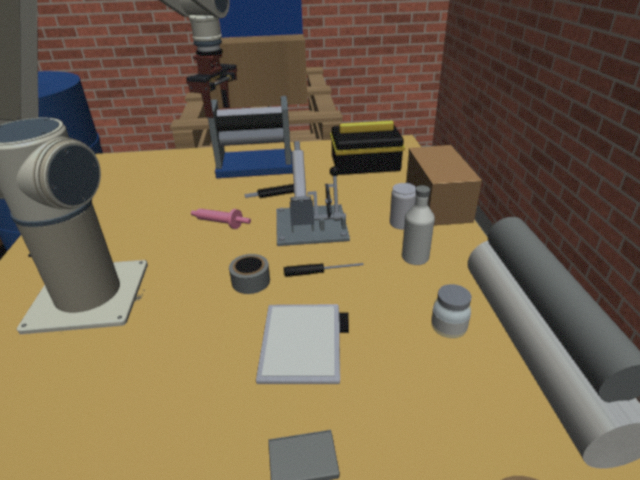

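View pics/top0.png

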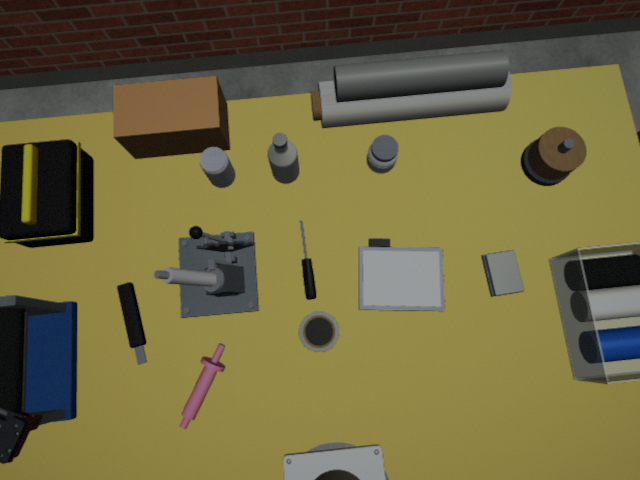

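The side view shows the stand at about (312,215), the knob at (334,171), and the panel at (301,342). In the top view the stand is at (218,275), the knob at (196,232), the screwdriver at (308,265) and the panel at (401,279). Next I'll zoom in on the stand.

```bash
cat > h.py <<'E'
import numpy as np, cv2
from station import env, viewer, set_gripper, workorder
from scipy.spatial.transform import Rotation as R
P={n:viewer.camera_params(n) for n in("side","top")}
def ray(n,u,v):
    p=P[n]; d=np.array([(u-p['cx'])/p['fx'],-(v-p['cy'])/p['fy'],-1]); T=p['pose']
    d=T[:3,:3]@d; return T[:3,3],d/np.linalg.norm(d)
def onz(n,u,v,z):
    o,d=ray(n,u,v); return o+d*(z-o[2])/d[2]
def tri(s,t):
    a,d=ray("side",*s); b,e=ray("top",*t)
    k=np.linalg.lstsq(np.c_[d,-e],b-a,rcond=None)[0]
    p,q=a+k[0]*d,b+k[1]*e; return (p+q)/2,np.linalg.norm(p-q)
def proj(n,X):
    p=P[n];T=p['pose'];c=T[:3,:3].T@(np.asarray(X)-T[:3,3])
    return np.array([p['cx']+p['fx']*c[0]/-c[2],p['cy']+p['fy']*-c[1]/-c[2]])
E
python3 - <<'E'
import cv2,numpy as np
a=cv2.imread('pics/side0.png')[130:250,265:365]; b=cv2.imread('pics/top0.png')[215:325,150:270]
f=lambda i,w,h:cv2.resize(i,(w,h),interpolation=cv2.INTER_CUBIC)
cv2.imwrite('pics/z1.png',f(a,500,600)); cv2.imwrite('pics/z2.png',f(b,600,550))
E
```

```text
(no output)
```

View pics/z1.png

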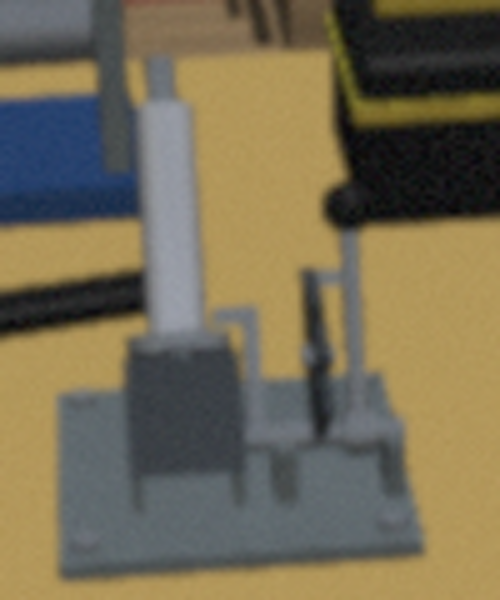

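View pics/z2.png

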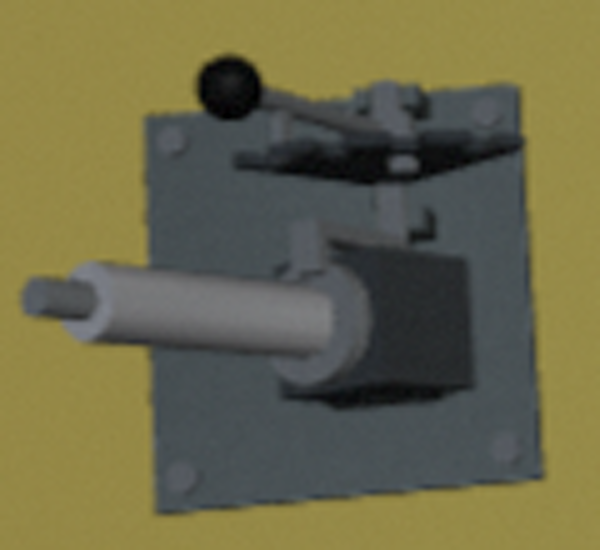

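The zooms show the knob (zoom px side 346,205 and top 230,87), the end of the barrel at top (88,303), the plate corners, and the pale stud on the quadrant at top (403,163). The lever is at the left (value about 0), with the roller leaning left, as expected.

```bash
cat > m.py <<'E'
from h import *
Z=lambda n,u,v:(((265 if n=="side" else 150)+u/5-.4),((130 if n=="side" else 215)+v/5-.4))
def kc(n,box):
    im=cv2.imread(f'pics/{n}0.png'); x0,y0,x1,y1=box; g=im[y0:y1,x0:x1].max(2)<45
    k=cv2.connectedComponentsWithStats(g.astype(np.uint8)); i=1+np.argmax(k[2][1:,4]); return k[3][i]+[x0,y0],k[2][i]
ks=Z("side",346,205); kt,st=kc("top",(185,222,203,243)); print("knob px",ks,kt,st)
print("knob",tri(ks,kt), "z150",onz("top",*kt,145),onz("side",*ks,145))
c=[onz("top",*Z("top",*q),12)[:2] for q in((147,117),(520,87),(543,478),(158,513))]
c=np.array(c); print("plate",c.round(1), [np.linalg.norm(c[i]-c[i-1]).round(1) for i in range(4)], c.mean(0))
ex=(c[0]-c[1]+c[3]-c[2]); yaw=np.arctan2(ex[1],ex[0]); print("yaw",yaw, yaw-np.pi/2)
ey=(c[3]-c[0]+c[2]-c[1]); print("yaw2",np.arctan2(ey[1],ey[0])-np.pi)
be=onz("top",*Z("top",86,303),197.6); print("barrel end",be)
print("tri barrel end",tri(Z("side",163,100),Z("top",86,303)), "collar", onz("top",*Z("top",335,318),90))
im=cv2.imread('pics/top0.png'); g=(im.min(2)>110).astype(np.uint8); 
k=cv2.connectedComponentsWithStats(g[245:312,355:448]); i=1+np.argmax(k[2][1:,4]); print(k[2][i])
cn=cv2.findContours((k[1]==i).astype(np.uint8),0,2)[0]
bx=cv2.boxPoints(cv2.minAreaRect(max(cn,key=cv2.contourArea)))+[355,245]; q=np.array([onz("top",*b,13)[:2] for b in bx]); print("panel",q.round(0),q.mean(0),[np.linalg.norm(q[i]-q[i-1]).round() for i in range(4)])
E
python3 m.py
```

```text
knob px (333.8, 170.6) [195.56097561 232.49593496] [  5   5  13  12 123]
knob (array([587.60505499, 239.92823405, 154.33421349]), np.float64(1.5661119430626853)) z150 [590.89617985 242.27448901 145.        ] [589.11100749 259.13613837 145.        ]
plate [[616.7 315.1]
 [613.2 136. ]
 [426.2 138.8]
 [428.2 317.2]] [np.float64(188.6), np.float64(179.1), np.float64(187.1), np.float64(178.4)] [521.07948134 226.75603413]
yaw 1.5553892068559647 -0.015407119938931846
yaw2 -0.01316815591313869
barrel end [496.51643188 289.52532889 197.6       ]
tri barrel end (array([496.60697989, 289.61877618, 197.31233045]), np.float64(0.07726364316970559)) collar [498.02211407 214.6519214   90.        ]
[   4    2   86   64 5192]
panel [[ 551. -111.]
 [ 530. -312.]
 [ 383. -289.]
 [ 403.  -94.]] [ 466.71599058 -201.45615062] [np.float64(149.0), np.float64(202.0), np.float64(149.0), np.float64(196.0)]
```

```bash
cat >> h.py <<'E'
Z=lambda n,u,v:(((265 if n=="side" else 150)+u/5-.4),((130 if n=="side" else 215)+v/5-.4))
E
python3 - <<'E'
from h import *
print("shaft",onz("top",*Z("top",393,212),50), "hub",onz("top",*Z("top",392,100),52))
kt=(195.56,232.5)
for z in(145,147,150,154): print(z,onz("top",*kt,z))
print("stud",tri(Z("side",316,355),Z("top",403,163)))
print("hub tri",tri(Z("side",358,425),Z("top",390,105)))
for n in("side","top"):
  for py in(180,185,190,195):
    for th in(.524,.387): print(n,py,th,proj(n,(588,py+118*np.sin(th),45+118*np.cos(th))).round(1), end=' ')
  print()
# ik checks
E
```

```text
shaft [550.6941755 193.6605029  50.       ] hub [602.94278442 190.57661111  52.        ]
145 [590.88755126 242.27694884 145.        ]
147 [590.35599347 241.78645254 147.        ]
150 [589.55865677 241.0507081  150.        ]
154 [588.49554118 240.06971552 154.        ]
stud (array([562.74000523, 179.06057249, 100.36823814]), np.float64(1.8549741464075045))
hub tri (array([593.31851263, 191.09745678,  52.08944534]), np.float64(14.211784572043115))
side 180 0.524 [334.3 173.2] side 180 0.387 [335.  173.1] side 185 0.524 [334.1 172.3] side 185 0.387 [334.7 172.2] side 190 0.524 [333.8 171.5] side 190 0.387 [334.5 171.4] side 195 0.524 [333.6 170.7] side 195 0.387 [334.3 170.6] 
top 180 0.524 [196.9 233.4] top 180 0.387 [202.9 232. ] top 185 0.524 [194.5 233.7] top 185 0.387 [200.6 232.2] top 190 0.524 [192.2 233.9] top 190 0.387 [198.2 232.4] top 195 0.524 [189.8 234.1] top 195 0.387 [195.8 232.7]
```

Measured values:
- **Mouth:** about (495.7, 224.6).
- **Pivot:** y about 194.5, backed up by the stud's bearing.
- **Knob:** (588, 240, 154), so the lever is at about 0.13.
- **Notch:** (588, 162, 158.6).

I'll cage the knob loosely and swing it.

```bash
python3 - <<'E'
from h import *
q=[0,1,0,0]; T=lambda y,z:[588,y,z+61+4]
def g(th): return T(194.5+118*np.sin(th)-2, 45+118*np.cos(th))
env.reach([588,240,300],q); print(env.read_state()['qpos'].round(2))
print(env.move_l(T(240,154),rate=120,f_stop=15))
set_gripper(32); s=env.read_state(); print(s['width'],s['force'],s['tool_pos'],s['time_s'])
for th in np.linspace(.35,-.276,6): env.move_l(g(th),rate=60)
s=env.read_state(); print(s['width'],s['force'],s['tool_pos'],s['time_s'])
set_gripper(60); env.move_l([588,160,320]); s=env.read_state(); print(s['force'],s['tool_pos'],s['time_s'],s['qpos'])
a=viewer.camera("side"); b=viewer.camera("top"); cv2.imwrite("pics/side1.png",a); cv2.imwrite("pics/top1.png",b)
f=lambda i,w,h:cv2.resize(i,(w,h),interpolation=cv2.INTER_CUBIC)
cv2.imwrite('pics/z3.png',np.hstack([f(a[130:250,265:365],375,450),f(b[215:325,150:270],425,450)]))
E
```

```text
[ 0.37  0.44  1.61  0.    1.09 -1.2 ]
False
31.986530010217713 [ 0.74560793  0.38211049 -0.42372084] [587.9784164  239.98596345 218.96134009] 3.55
32.02359098107928 [-0.03450016 -0.36727685 -0.08804341] [587.82700357 159.66444098 223.24484867] 5.825
[-0.16061752  0.71253763 -0.63199359] [587.50519526 159.87068425 319.20453289] 7.25 [ 2.46122330e-01  3.81999937e-01  1.65217328e+00  4.96409440e-05
  1.10865946e+00 -1.32469408e+00]
```

View pics/z3.png

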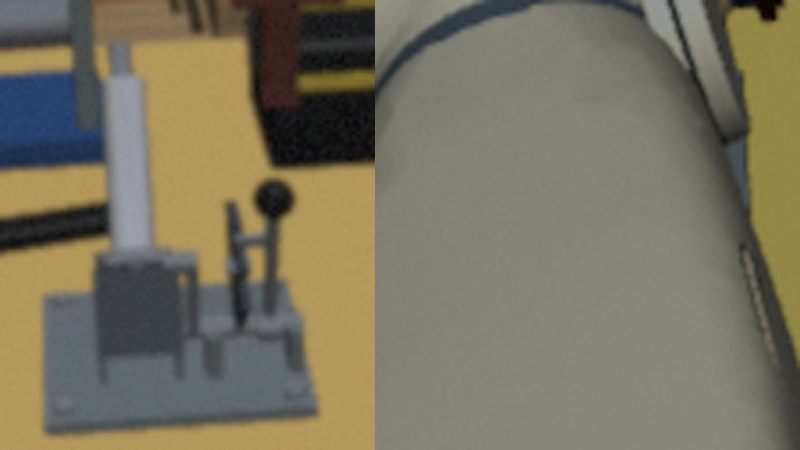

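The lever has swung: the knob is at about side px (337,182.5). The top view is blocked by the arm. Next I'll check the knob against the prediction and scan roller grasps.

```bash
cat >> h.py <<'E'
a=np.array([.007,.5,.866]);a/=np.linalg.norm(a); M=np.array([495.7,224.6,85.]); X=np.array([1.,0,0]);X-=a*(X@a);X/=np.linalg.norm(X)
W=np.cross(a,X); W=W if W[2]<0 else -W   # perpendicular to lean, pointing down and +y
def rot(phi,sg):
    d=np.cos(phi)*X+np.sin(phi)*W; x=sg*a; return R.from_matrix(np.c_[x,np.cross(d,x),d])
E
python3 - <<'E'
from h import *
for th in(-.2,-.276,-.35): print(th,proj("side",(588,194.5+118*np.sin(th),45+118*np.cos(th))))
S=55
PC=np.array([466.7,-201.5,200.])
for sg in(1,-1):
  for deg in range(-20,111,10):
    r=rot(np.radians(deg),sg); d=r.as_matrix()[:,2]; q=r.as_quat(); G=M+S*a-61*d
    js=[env.ik(G-k*d+u*a,q) for k,u in((0,0),(110,0),(0,70),(0,100))]
    # knob clearance to body box
    k=r.inv().apply(np.array([588,162,159])-G); 
    e=np.maximum(np.abs(k)-[37.5,89,0],0); e[2]=max(k[2],0); 
    print(sg,deg,[None if j is None else j.round(2).tolist() for j in js][:3:2],[j is not None for j in js],'clr',np.linalg.norm(e).round(0)-14)
for yaw in np.radians(range(0,360,30)):
  ax=np.array([np.cos(yaw),np.sin(yaw),0])
  for sg in(1,-1):
    r=R.from_matrix(np.c_[sg*ax,np.cross([0,0,-1],sg*ax),[0,0,-1]]); j=env.ik(PC-(70-S)*ax+[0,0,61],r.as_quat()); print(np.degrees(yaw).round(),sg,None if j is None else j.round(2))
E
```

```text
-0.2 [337.61631886 180.09402836]
-0.276 [338.07289551 182.45409249]
-0.35 [338.51334169 184.97558173]
1 -20 [[0.96, 1.1, 2.08, 4.42, 1.75, -2.03], [1.01, 0.96, 2.08, 4.44, 1.71, -2.17]] [True, False, True, True] clr 165.0
1 -10 [[0.92, 1.07, 2.18, 4.23, 1.7, -1.99], [0.98, 0.91, 2.18, 4.27, 1.63, -2.14]] [True, False, True, True] clr 154.0
1 0 [[0.85, 1.04, 2.28, 4.0, 1.68, -1.96], [0.92, 0.86, 2.27, 4.06, 1.56, -2.1]] [True, True, True, True] clr 139.0
1 10 [[0.74, 1.0, 2.35, 3.74, 1.65, -1.97], [0.82, 0.8, 2.35, 3.82, 1.49, -2.08]] [True, True, True, True] clr 123.0
1 20 [[0.6, 0.95, 2.41, 3.43, 1.6, -2.0], [0.7, 0.74, 2.4, 3.53, 1.39, -2.07]] [True, False, True, True] clr 106.0
1 30 [[0.44, 0.88, 2.43, 3.12, 1.48, -2.04], [0.54, 0.67, 2.43, 3.23, 1.26, -2.04]] [True, False, True, True] clr 88.0
1 40 [[0.28, 0.8, 2.42, 2.8, 1.31, -2.01], [0.39, 0.59, 2.42, 2.89, 1.11, -1.95]] [True, False, True, True] clr 69.0
1 50 [[0.15, 0.73, 2.38, 2.49, 1.15, -1.9], [0.26, 0.54, 2.37, 2.54, 0.98, -1.78]] [True, True, True, True] clr 50.0
1 60 [[0.06, 0.68, 2.31, 2.16, 1.03, -1.7], [0.16, 0.51, 
[... 2527 characters left out ...]
92 -0.46]
90.0 -1 None
120.0 1 [-0.45  0.33  1.89 -0.    0.92 -0.97]
120.0 -1 [-0.45  0.33  1.89 -0.    0.92  2.17]
150.0 1 [-0.43  0.33  1.89 -0.    0.92 -1.48]
150.0 -1 [-0.43  0.33  1.89 -0.    0.92  1.66]
180.0 1 [-0.42  0.33  1.89 -0.    0.92 -1.99]
180.0 -1 [-0.42  0.33  1.89 -0.    0.92  1.15]
210.0 1 [-0.41  0.32  1.9  -0.    0.92 -2.5 ]
210.0 -1 [-0.41  0.32  1.9  -0.    0.92  0.64]
240.0 1 None
240.0 -1 [-0.4   0.31  1.91 -0.    0.91  0.12]
270.0 1 None
270.0 -1 [-0.4   0.3   1.93 -0.    0.91 -0.4 ]
300.0 1 [-0.41  0.29  1.94 -0.    0.9   2.2 ]
300.0 -1 [-0.41  0.29  1.94 -0.    0.9  -0.94]
330.0 1 [-0.43  0.29  1.95 -0.    0.9   1.67]
330.0 -1 [-0.43  0.29  1.95 -0.    0.9  -1.48]
```

The lever sits at 0.8 within about 0.02. For the roller I'll use phi = 60°, which leaves 32 mm of clearance to the knob.

```bash
python3 - <<'E'
from h import *
r=rot(np.radians(60),1); q=r.as_quat(); d=r.as_matrix()[:,2]; G=M+55*a-61*d
env.reach([440,90,330],q); env.reach(G-100*d,q)
cv2.imwrite('pics/side2.png',viewer.camera("side"))
print(env.move_l(G,rate=80,f_stop=12)); s=env.read_state(); print(s['tool_pos']-G,s['force'],s['time_s'])
set_gripper(0); s=env.read_state(); print(s['width'],s['grip_force'],s['force'],s['wrist_torque'],s['tool_pos']-G,s['time_s'])
im=viewer.camera("side"); cv2.imwrite('pics/side3.png',im)
cv2.imwrite('pics/z4.png',cv2.resize(im[90:290,190:440],(750,600),interpolation=cv2.INTER_CUBIC))
E
```

```text
False
[-0.13001999 -0.26036151  0.13741159] [-0.29118812  0.26780624 -0.08356001] 10.7583
31.713636299008606 29.744621515274048 [ 2.08495782 -2.28612142  1.2783886 ] [-0.42873046 -0.17886004 -0.43514368] [ 0.67884449 -0.18611442  0.2988948 ] 11.325
```

View pics/z4.png

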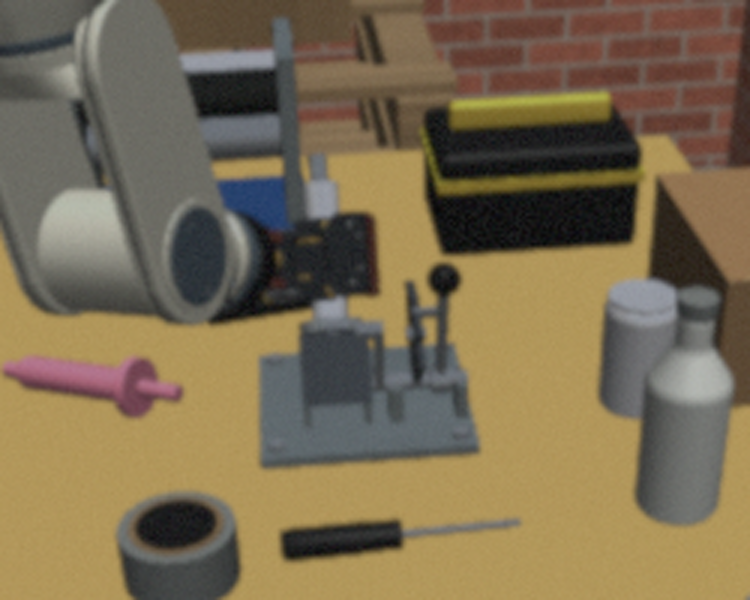

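The gripper holds the barrel at 31.7 mm width. The lever is untouched, with the knob at about zoom px (444,279). Now I'll draw the roller.

```bash
python3 - <<'E'
from h import *
s=env.read_state(); p=s['tool_pos']
print(env.move_l(p+12*a,rate=30,f_stop=25)); s=env.read_state(); print(s['force'],s['width'])
stop=env.move_l(p+100*a,rate=50,f_stop=25); s=env.read_state(); print(stop,s['force'],s['wrist_torque'],s['width'],(s['tool_pos']-p)@a,s['time_s'])
if not stop:
    env.move_l(s['tool_pos']+[0,-60,70]); 
    im=viewer.camera("side"); cv2.imwrite('pics/side4.png',im)
    cv2.imwrite('pics/z5.png',cv2.resize(im[40:290,150:450],(720,600),interpolation=cv2.INTER_CUBIC)); print(env.read_state()['force'])
E
```

```text
False
[ 0.64319677  0.67654036 -0.65839301] 31.502789715026097
False [ 0.52810923 -0.0042326  -2.59282001] [-0.6922297   0.50932262  0.03642372] 31.50003804391315 99.68795011539642 13.8417
[-0.26072427 -0.13823967 -2.70704841]
```

View pics/z5.png

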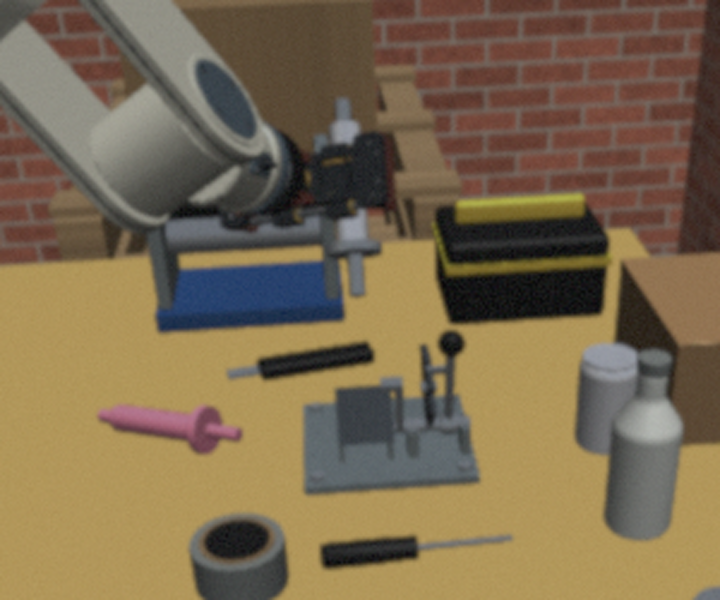

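The roller is out of the socket and the lever still stands in its notch. Now I'll carry it over the panel.

```bash
python3 - <<'E'
from h import *
y=np.radians(120); ax=np.array([np.cos(y),np.sin(y),0]); r=R.from_matrix(np.c_[ax,np.cross([0,0,-1],ax),[0,0,-1]]); q=r.as_quat()
F=np.array([466.7,-201.5,200.])-15*ax+[0,0,61]
env.reach(F+[0,0,120],q); env.move_l(F,rate=80); env.hold(.5)
s=env.read_state(); print(s['tool_pos']-F,r.inv().as_matrix()@R.from_quat(s['orientation']).as_matrix()[:,2],s['width'],s['force'],s['time_s'])
im=viewer.camera("side"); t=viewer.camera("top"); cv2.imwrite('pics/side5.png',im); cv2.imwrite('pics/top5.png',t)
cv2.imwrite('pics/z6.png',cv2.resize(im[150:400,180:480],(720,600),interpolation=cv2.INTER_CUBIC))
E
```

```text
[-0.01080704  0.02222037  0.02471077] [-4.25319506e-05  2.58666852e-05  9.99999999e-01] 31.47048451505132 [ 0.37012377  0.54243427 -2.08548518] 18.4833
```

View pics/z6.png

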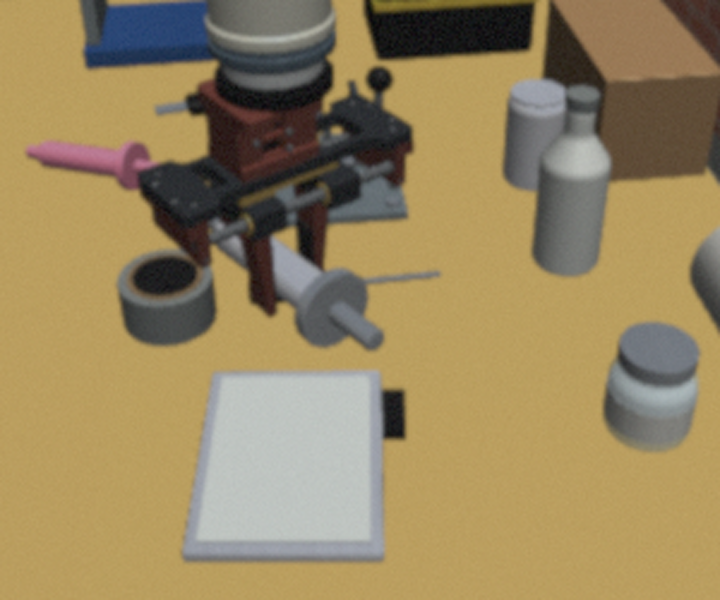

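View pics/top5.png

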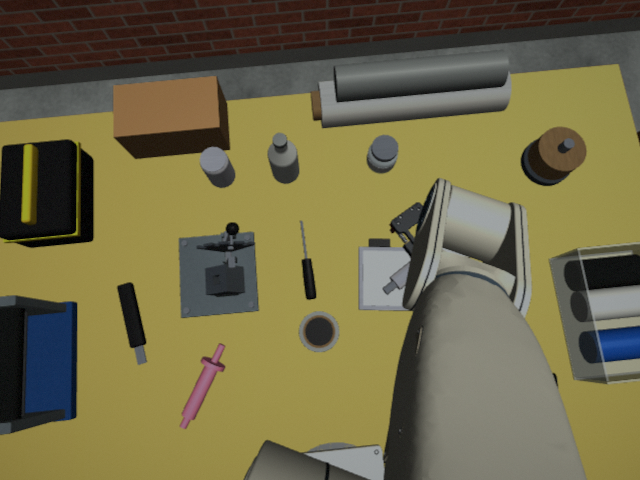

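The roller is over the panel. In the side view its long journal ends at px (335,289.6); in the top view its short journal ends at (389,288) and the knob is at (232,229). I'll check level and lever from these.

```bash
python3 - <<'E'
from h import *
y=np.radians(120); ax=np.array([np.cos(y),np.sin(y),0]); C=np.array([466.7,-201.5,200.])
for t in(-5,0,5):
    b=ax*np.cos(np.radians(t))+[0,0,np.sin(np.radians(t))]; g=C-15*ax
    print(t,proj("side",g-97*b),proj("top",g+100*b))
print(onz("top",231.8,229,158.6))
E
```

```text
-5 [334.19098472 290.43009528] [382.5559145  290.53284258]
0 [334.37464442 294.74719811] [382.97517928 290.13826211]
5 [334.2707173  298.75800681] [383.71710909 289.50473437]
[587.05808097 163.25494916 158.6       ]
```

```bash
python3 - <<'E'
from h import *
a=cv2.imread('pics/side5.png')[235:305,255:355]; b=cv2.imread('pics/top5.png')[245:310,370:430]
cv2.imwrite('pics/z7.png',np.hstack([cv2.resize(a,(500,350),interpolation=2),cv2.resize(b,(300,325),interpolation=2)[:325].copy() if 0 else cv2.copyMakeBorder(cv2.resize(b,(300,325),interpolation=2),0,25,0,0,0)]))
E
```

```text
(no output)
```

View pics/z7.png

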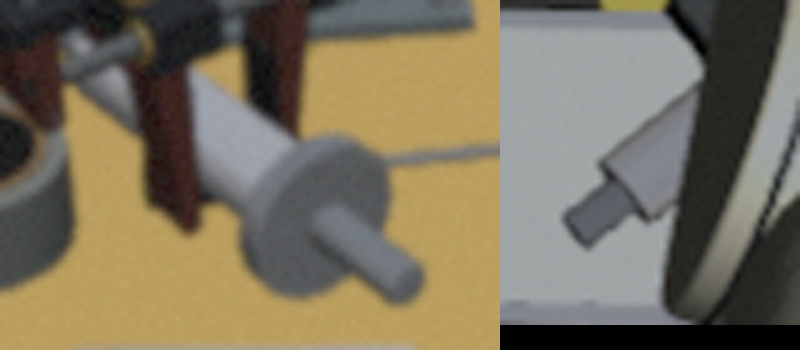

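The side zoom puts the long end about 3 px above the level prediction, so there may be a few degrees of tilt. I'll turn the roller square to the side camera to measure the tilt directly.

```bash
cat >> h.py <<'E'
def final(tilt,C=np.array([466.7,-201.5,200.])):
    # roller axis along -x; tool pitched by tilt (deg) so that the short end goes up by tilt
    t=np.radians(tilt); ax=np.array([-np.cos(t),0,np.sin(t)]); d=np.array([-np.sin(t),0,-np.cos(t)])
    return ax,d,R.from_matrix(np.c_[ax,np.cross(d,ax),d]).as_quat()
E
python3 - <<'E'
from h import *
ax,d,q=final(0); C=np.array([466.7,-201.5,200.]); F=C-15*ax-61*d
env.move_l(F,rot=q,rate=20); env.hold(.5); s=env.read_state(); print(s['tool_pos']-F,s['qpos'].round(2),s['time_s'])
im=viewer.camera("side"); cv2.imwrite('pics/side6.png',im)
for t in(-5,0,5):
    b=ax*np.cos(np.radians(t))+[0,0,np.sin(np.radians(t))]; g=C-15*ax; print(t,[proj("side",g+k*b).round(1) for k in(-97,-55,75,100)])
cv2.imwrite('pics/z8.png',cv2.resize(im[220:340,235:395],(800,600),interpolation=cv2.INTER_CUBIC))
E
```

```text
[-0.00296456 -0.00120775 -0.01217862] [-0.42  0.33  1.89  0.    0.92 -1.99] 20.2833
-5 [array([359.6, 251.5]), array([335.5, 255.1]), array([260.5, 266.2]), array([246. , 268.4])]
0 [array([359.7, 255.5]), array([335.6, 257.3]), array([260. , 263.2]), array([245.2, 264.3])]
5 [array([359.3, 259.4]), array([335.5, 259.6]), array([259.8, 260.1]), array([244.8, 260.2])]
```

View pics/z8.png

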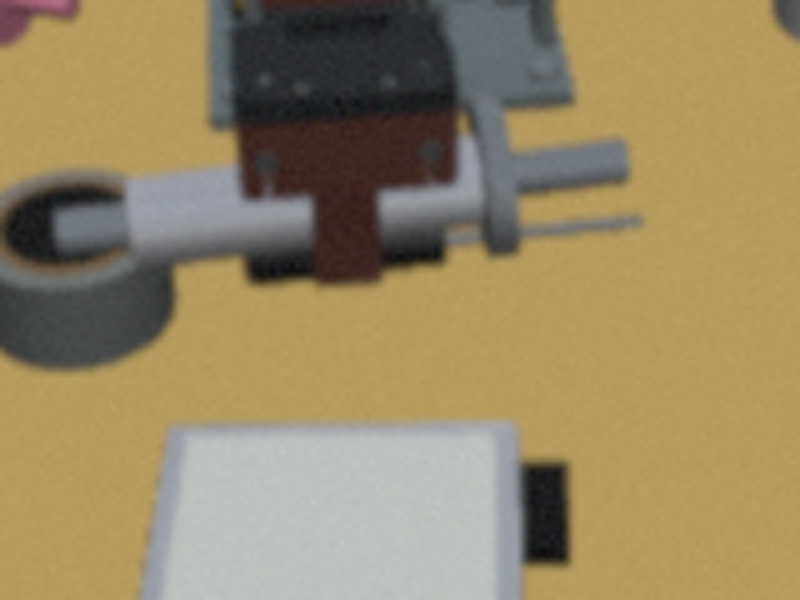

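Long end at px (360.2,251.8) and short end at (246,265.2) mean the short end hangs about 2.9° low. I'll pitch the tool to cancel that and check numerically. I've also viewed 11 pictures, one over the limit, so no more viewing.

```bash
python3 - <<'E'
from h import *
def tilt(im,ax,g):
    def cen(u0,u1,r0,r1):
        c=[]
        for u in range(u0,u1):
            col=im[r0:r1,u].astype(int); m=(col[:,2]-col[:,0])<30; r=np.where(m)[0]+r0
            c.append((u,r.mean(),len(r)))
        c=np.array(c); return c.mean(0)
    A=cen(345,358,243,264); B=cen(264,280,243,282); s=(A[1]-B[1])/(A[0]-B[0])
    o=[]
    for t in(-5,5):
        b=ax*np.cos(np.radians(t))+[0,0,np.sin(np.radians(t))]; P1,P2=proj("side",g-85*b),proj("side",g+55*b); o.append((P1-P2)[1]/(P1-P2)[0])
    return A.round(1),B.round(1),np.interp(s,sorted(o),[-5,5] if o[0]<o[1] else [5,-5])
C=np.array([466.7,-201.5,200.]); L=np.array([-1.,0,0]); g=C-15*L
print(tilt(cv2.imread('pics/side6.png'),L,g))
ax,d,q=final(2.85); F=C-15*L-61*d
env.move_l(F,rot=q,rate=20); env.hold(.5); im=viewer.camera("side"); cv2.imwrite('pics/side7.png',im)
print(tilt(im,L,g)); s=env.read_state(); print(s['tool_pos']-F,s['width'],s['force'],s['time_s'])
E
```

```text
(array([351. , 252.5,   8.4]), array([271.5, 263.8,  21.5]), np.float64(-4.650370201553608))
(array([351. , 254.5,   8.4]), array([271.5, 262.8,  21.9]), np.float64(-1.9885213437804166))
[-0.03765877  0.00301431  0.02187166] 31.5117271517675 [ 0.09163046  0.88073236 -2.10680039] 21.1833
```

```bash
python3 - <<'E'
from h import *
L=np.array([-1.,0,0]); g=np.array([466.7,-201.5,200.])-15*L
for n in(6,7):
    im=cv2.imread(f'pics/side{n}.png'); pts=[]
    for us,r0,r1 in((range(344,358),243,263),(range(271,281),246,278)):
        for u in us:
            x=im[r0:r1,u].astype(float); w=np.clip((75-(x[:,2]-x[:,0]))/50,0,1)
            if u in(344,357,271,280): print(n,u,w.round(1).tolist())
            pts.append((u,(w*np.arange(r0,r1)).sum()/w.sum(),w.sum()))
    p=np.array(pts); a1,b1=p[:14].mean(0),p[14:].mean(0); s=(a1-b1)[1]/(a1-b1)[0]
    T=np.arange(-8,8.1,.5); o=[]
    for t in T:
        b=L*np.cos(np.radians(t))+[0,0,np.sin(np.radians(t))]; e=proj("side",g-85*b)-proj("side",g+45*b); o.append(e[1]/e[0])
    print(n,a1.round(2),b1.round(2),"tilt",np.interp(-s,-np.array(o) if o[0]>o[-1] else o,T) )
E
```

```text
6 344 [0.0, 0.0, 0.0, 0.0, 0.0, 0.0, 0.6, 1.0, 1.0, 1.0, 1.0, 1.0, 1.0, 1.0, 1.0, 0.6, 0.0, 0.0, 0.0, 0.0]
6 357 [0.0, 0.0, 0.0, 0.0, 0.4, 1.0, 1.0, 1.0, 1.0, 1.0, 1.0, 1.0, 1.0, 0.8, 0.1, 0.0, 0.0, 0.0, 0.0, 0.0]
6 271 [0.0, 0.0, 0.0, 0.0, 0.0, 0.0, 0.0, 0.2, 1.0, 1.0, 1.0, 1.0, 1.0, 1.0, 1.0, 1.0, 1.0, 1.0, 1.0, 1.0, 1.0, 1.0, 1.0, 1.0, 1.0, 1.0, 0.8, 0.1, 0.0, 0.0, 0.0, 0.0]
6 280 [0.3, 0.0, 0.0, 0.0, 0.0, 0.0, 0.3, 1.0, 1.0, 1.0, 1.0, 1.0, 1.0, 1.0, 1.0, 1.0, 1.0, 1.0, 1.0, 1.0, 1.0, 1.0, 1.0, 1.0, 1.0, 0.6, 0.0, 0.0, 0.0, 0.0, 0.0, 0.0]
6 [350.5  252.59   9.32] [275.5  262.19  19.06] tilt 8.0
7 344 [0.0, 0.0, 0.0, 0.0, 0.0, 0.0, 0.0, 0.1, 0.9, 1.0, 1.0, 1.0, 1.0, 1.0, 1.0, 1.0, 1.0, 0.2, 0.0, 0.0]
7 357 [0.0, 0.0, 0.0, 0.0, 0.0, 0.0, 0.3, 1.0, 1.0, 1.0, 1.0, 1.0, 1.0, 1.0, 1.0, 1.0, 0.2, 0.0, 0.0, 0.0]
7 271 [0.0, 0.0, 0.0, 0.0, 0.0, 0.0, 0.4, 1.0, 1.0, 1.0, 1.0, 1.0, 1.0, 1.0, 1.0, 1.0, 1.0, 1.0, 1.0, 1.0, 1.0, 1.0, 1.0, 1.0, 1.0, 0.4, 0.0, 0.0, 0.0, 0.0, 0.0, 0.0]
7 280 [0.3, 0.0, 0.0, 0.0, 0.0, 0.2, 1.0, 1.0, 1.0, 1.0, 1.0, 1.0, 1.0, 1.0, 1.0, 1.0, 1.0, 1.0, 1.0, 1.0, 1.0, 1.0, 1.0, 1.0, 0.6, 0.0, 0.0, 0.0, 0.0, 0.0, 0.0, 0.0]
7 [350.5  254.52   9.27] [275.5  261.07  19.  ] tilt 8.0
```

Clean columns give slopes of -0.128 before and -0.087 now, against -0.077 for level. That leaves about 0.7° (the sensitivity is 0.0144 per degree). One small trim, then hand in.

```bash
python3 - <<'E'
from h import *
C=np.array([466.7,-201.5,200.]); L=np.array([-1.,0,0]); ax,d,q=final(3.4)
env.move_l(C-15*L-61*d,rot=q,rate=10); env.hold(1.0)
s=env.read_state(); print(s['width'],s['force'],np.abs(s['dq']).max(),s['time_s'])
print(workorder.sign_off())
E
```

```text
31.39410960091399 [ 1.13325531  0.09728652 -3.00344367] 0.002190123043414061 22.4333
the job is handed in; nothing more can be done
None
```

The job is handed in at 22.4 s, result not reported back: the lever is in the marked notch at about 0.8 rad, and the roller is held still over the middle of the panel at about 200 mm, level to within about 1° by my estimate (not re-measured after the last small trim), but I viewed 11 pictures, one over the limit of 10.

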